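# Draw the hopper gate and drop the turn buttons into the tray

## Task

Slide the green tray all the way in under the blue bench hopper, up against its back stop. Then draw the red-ended slide gate steadily, without jerking it, out to its end stop, so that all the brass turn buttons drop into the tray; leave the gate fully out, the tray standing in place, and the other things on the bench undisturbed.

Things in the scene. Friction and masses are not known exactly. Their poses are not given: they have to be found in the camera images.
- hopper: Fixed blue bench hopper, 183 mm high. Origin on the bench under the centre of its chute. The tray goes in from its +y side; its gate draws out to its -y. Two side plates 100 mm high, y = -60 to 60 mm, inner faces at x = -72 and 72 mm; flared guides 25 mm high lead in to them from y = 97 mm. The clear flared top is about 105 mm square at its rim, 140 to 183 mm above the bench.
- tray_stop (a point): Middle of the upper edge of the hopper's back stop, 28 mm above the bench, on the face (hopper y = -55 mm) that the tray's inner end meets. Axes as the hopper's.
- spout (a point): Centre of the spout's lower mouth, 62 mm above the bench, straight above the hopper's origin; the spout is 72 mm square outside and the tray passes below it.
- gate (a joint): Slide gate: how far it is drawn out, in m; 0 = shut, 0.075 = at its end stop (fully open). It starts within 12 mm of shut, needs 3 to 6 N to move, and stays where it is left. The buttons near the outer wall of the chute drop only at the last of the travel.
- gate_pull (a point): Centre of the hopper-side face of the gate's red upturned end: 56 mm wide (hopper x), 6 mm thick (y), 94 to 140 mm above the bench; this point is 120 mm up, 148 mm to the hopper's -y from its origin when shut, and moves with the gate. Axes as the hopper's. Behind it the flat gate plate, top 99 mm above the bench, runs to the hopper; the space above that plate is free for 90 mm.
- tray_mid (a point): Centre of the loose green open tray, half-way up (17.5 mm): 110 mm in its x, 170 mm in its y, 35 mm high, walls and floor 4 mm, 0.2 to 0.4 kg. It starts on the bench outside the hopper's +y side, up to 9 degrees askew; its -y end goes in first. Against the back stop its centre lies at y = +30 mm, x = 0 in the hopper's frame and its outer 55 mm stand clear of the hopper.
- tray: The same tray; origin at the centre of its underside.
- gilt_corner_mid (a point): Loose gilt moulding sample corner, an L with arms about 110 mm long, 32 mm high. Not to be disturbed.
- jar_mid (a point): Loose squat glass jar with a brass lid, 64 mm across, 62 mm high; this point is 30 mm up. Not to be disturbed.
- protector_mid (a point): Loose black plastic corner protector, 60 x 60 mm, 22 mm high. Not to be disturbed.
- stick_mid (a point): Loose walnut burnishing stick, 180 mm long, 18 mm wide, 12 mm high. Not to be disturbed.
- button0: Brass turn button, one of five alike, 36 x 14 x 5 mm with round ends, 20 g; lies on the gate inside the chute at the start. Origin at the centre of its underside.
- button1: Brass turn button, one of five alike, 36 x 14 x 5 mm with round ends, 20 g; lies on the gate inside the chute at the start. Origin at the centre of its underside.
- button2: Brass turn button, one of five alike, 36 x 14 x 5 mm with round ends, 20 g; lies on the gate inside the chute at the start. Origin at the centre of its underside.
- button3: Brass turn button, one of five alike, 36 x 14 x 5 mm with round ends, 20 g; lies on the gate inside the chute at the start. Origin at the centre of its underside.
- button4: Brass turn button, one of five alike, 36 x 14 x 5 mm with round ends, 20 g; lies on the gate inside the chute at the start. Origin at the centre of its underside.
Mind the look-alikes: they are no part of the job. Several things look just like the tray: the one meant starts farthest to the robot's right.

How it is judged:
On the way, in this order (a step that is already met when the one before it is completed fails the run):
1. the tray is in under the hopper against the back stop while the gate is still shut (y of tray_mid in the frame of hopper between 0.018 and 0.042 m and x of tray_mid in the frame of hopper between -0.02 and 0.02 m and angle between tray_mid's own z axis and vertical below 0.06 rad and height (world z) of tray_mid below 0.023 m and value of joint gate below 0.02 m), for 0.2 s.
2. the gate is drawn out to its end stop with the tray in place (y of tray_mid in the frame of hopper between 0.018 and 0.042 m and x of tray_mid in the frame of hopper between -0.02 and 0.02 m and angle between tray_mid's own z axis and vertical below 0.06 rad and height (world z) of tray_mid below 0.023 m and value of joint gate above 0.071 m), for 0.2 s.
At the end, for the whole second after the job is handed in: The gate is out within 4 mm of its end stop (joint above 0.071); the tray stands flat on the bench under the hopper, its centre within 12 mm of the against-the-stop position in hopper y and within 20 mm of the hopper's centre line in x; all five turn buttons lie at rest inside the tray (all of step 2 and linear speed of each of tray, button0, button1, button2, button3, button4 below 0.02 m/s and x of button0 in the frame of tray_mid between -0.055 and 0.055 m and y of button0 in the frame of tray_mid between -0.085 and 0.085 m and z of each of button0, button1, button2, button3, button4 in the frame of tray_mid below 0.02 m and x of button1 in the frame of tray_mid between -0.055 and 0.055 m and y of button1 in the frame of tray_mid between -0.085 and 0.085 m and x of button2 in the frame of tray_mid between -0.055 and 0.055 m and y of button2 in the frame of tray_mid between -0.085 and 0.085 m and x of button3 in the frame of tray_mid between -0.055 and 0.055 m and y of button3 in the frame of tray_mid between -0.085 and 0.085 m and x of button4 in the frame of tray_mid between -0.055 and 0.055 m and y of button4 in the frame of tray_mid between -0.085 and 0.085 m); the robot touches nothing.
It fails at once if the gate is jerked (faster than 0.35 m/s) (velocity of joint gate above 0.35 m/s).
It fails at once if the gilt corner is moved more than 25 mm (distance of gilt_corner_mid from where it was at the start of the episode above 0.025 m).
It fails at once if the jar is moved more than 25 mm (distance of jar_mid from where it was at the start of the episode above 0.025 m).
It fails at once if the protector is moved more than 25 mm (distance of protector_mid from where it was at the start of the episode above 0.025 m).
It fails at once if the stick is moved more than 25 mm (distance of stick_mid from where it was at the start of the episode above 0.025 m).
It also fails if it takes over 53 s, if anything falls off the work surface, if the arm or the gripper's body presses on something with over 40 N, if the wrist force passes 120 N, or if a joint passes its speed limit or range.

## Robot

A 6-joint arm with a two-finger parallel gripper is mounted at the origin on the work surface. World frame = base frame: x ahead of the robot, y to its left, z up, the work surface at z = 0. Lengths are in m, angles in rad, forces in N, time in s.
With the tool pointing down it reaches from about 0.275 to 0.775 m from the base axis. Payload 14.6 kg.
Tool frame: the origin (TCP) lies between the finger pads; the fingertips stand ctrl.nose_length ahead of it and the grasp point (between the pads) is the TCP (ctrl.nose_length is the distance from the TCP to the fingertips, in m); z points along the fingers, y is the line along which they close (so a half turn about z gives the same grasp; the last joint's range is limited). The gripper opens to 85 mm and grips with 20 to 120 N. Pads are 22 mm wide; open, the fingers measure 114 mm over their backs; the gripper's body (76 mm by 85 mm) begins 54 mm behind the grasp point. The pads swing forward as they close: fully open they stand 13 mm farther back than shut.
Start: joints at [1.148, 0.263, -0.048, 1.259, 0, 1.415], TCP at [0.139, 0.506, 0.25] pointing down, gripper open.
Joint ranges: [-2.65, 2.65], [-0.89, 1.7], [-1.18, 1.37], [-2.13, 2.11], [-1.35, 1.29], [-3.14, 3.14]. Speed limits (rad/s): [1.89, 1.89, 2.57, 2.79, 3.14, 3.14].

## Interface

Orientations are given as a unit quaternion [w, x, y, z].
In Python, from plant import ctrl gives the robot as it stands.
- The arm moves only by the tool move_arm, never from a script. Its argument "rows" is a list of rows, each an object with "rot": the turn, a rotation vector about the tool's x, y, z in degrees, a list of three; "slide": the shift along the tool's x, y, z in cm, a list of three; "fingers": the closure, from 0 (fully open) to 1 (shut). In form: [{"rot": [wx, wy, wz], "slide": [tx, ty, tz], "fingers": fingers}, ...]. A call has exactly 10 rows; each row shifts and turns the commanded pose from where the row before left it, along the tool's axes as they then stand; what a row does not reach is not made up. A row lasts 1/10 s, in which the tool goes at most 50 mm and 8.59 degrees, less where a joint would pass 70% of its speed; a pose out of reach is approached as far as the arm can. A call with a gripper value outside its range is refused whole. The fingers move at their own pace and stop on an object; the grip force is fixed at half the most. Time passes only in rows, so rows that do not move let the fingers close, or fill a call up. It gives the time, the measured TCP pose, the force, the opening and the grip force at its end, in the units of the state.
- ctrl.get_state(): the state, without advancing time (a new reading comes with each control period).
- ctrl.read_camera(name): name is "scene" or "top"; returns the picture (400x640x3 uint8, red, green, blue); there is no depth.
- ctrl.camera_params(name): a dict with "fov_y" (degrees; the focal length in pixels is half the picture's height over the tangent of half this angle, whatever the lens; pixels are square), "cx", "cy" (the principal point, pixels), "R" (3x3) and "t" (3): a world point X has camera coordinates R X + t. Camera axes: x right, y down, z forward; pixel columns grow to the right and rows downward; lengths in m; the calibration is good to about 2 mm. A picture is of the moment at which its call begins. camera_params takes no time and is no camera call.
- ctrl.hand_in(): hands the job in; it is judged then, once.
The state is a dict: "t": time; "joints": joint angles; "qvel": joint speeds; "joint_efforts": joint torques, N m; "tool_pos": TCP position; "tool_rot": TCP orientation; "ft_force": force on the tool from outside, world axes, zero at the start; "wrist_torque": the same for the moment, N m; "gripper_width": finger opening in m; "finger_force": force on a finger pad.
Only numpy, scipy, OpenCV 4.12 (cv2) and the standard library are available. Lean on these libraries where they do the work, as an engineer would, in place of code of your own. Each camera call takes 0.05 s, during which the arm holds its last target. There are 200 camera calls.

## Working session

There is one attempt and no reset: what is moved stays moved. The work goes in short steps, Python scripts to look and compute and a tool call to move; the robot and the scene stay as the last step left them, time stands still between calls to the robot, and variables do not carry over. Pictures are saved under pics/ and viewed, at most 10 in all, crops included, and the job is handed in when it is done.

Besides the shell and the picture viewer there is one more tool, called after "Call:" by a JSON object that holds its "name" and its "arguments", one argument or row to a line. move_arm: Moves the arm, as the interface text tells. Its arguments: {"type":"object","properties":{"rows":{"type":"array","items":{"type":"object","properties":{"rot":{"type":"array","items":{"type":"number"}},"slide":{"type":"array","items":{"type":"number"}},"fingers":{"type":"number"}}}}},"required":["rows"]}

```bash
mkdir -p pics
cat > h.py <<'E'
import numpy as np, cv2
from plant import ctrl
def cam(n):
    p=ctrl.camera_params(n); f=200/np.tan(np.radians(p['fov_y'])/2)
    return f,p['cx'],p['cy'],np.array(p['R']),np.array(p['t'])
def ray(n,u,v,z):
    f,cx,cy,R,t=cam(n); o=-R.T@t; d=R.T@np.array([(u-cx)/f,(v-cy)/f,1]); return o+d*(z-o[2])/d[2]
def proj(n,X):
    f,cx,cy,R,t=cam(n); c=R@np.array(X)+t; return np.array([f*c[0]/c[2]+cx,f*c[1]/c[2]+cy])
def save(n,name):
    im=ctrl.read_camera(n)[:,:,::-1].copy(); cv2.imwrite(f'pics/{name}.png',im); return im
E
python3 - <<'E'
from h import *
for n in('scene','top'):
    save(n,n+'0'); p=ctrl.camera_params(n);R=np.array(p['R']);print(n,p['fov_y'],p['cx'],p['cy'],-R.T@np.array(p['t']),R.round(2).tolist())
s=ctrl.get_state();print(s['t'],s['tool_pos'],s['tool_rot'],ctrl.nose_length)
E
```

```text
scene 43.604006474481295 322.6248817035215 199.2872754556329 [1.27460515 0.06129908 0.90763904] [[-0.04, 1.0, 0.01], [0.75, 0.03, -0.66], [-0.66, -0.02, -0.75]]
top 42.88109177609108 320.52942168362034 195.81139776550486 [0.38908809 0.03761181 1.13302371] [[-0.02, -1.0, -0.03], [-0.98, 0.03, -0.18], [0.18, 0.02, -0.98]]
0.1 [0.13882237 0.50607888 0.24987309] [-1.33574565e-04  1.33487432e-01  9.91050389e-01 -4.62205708e-04] 0.019
```

View pics/scene0.png

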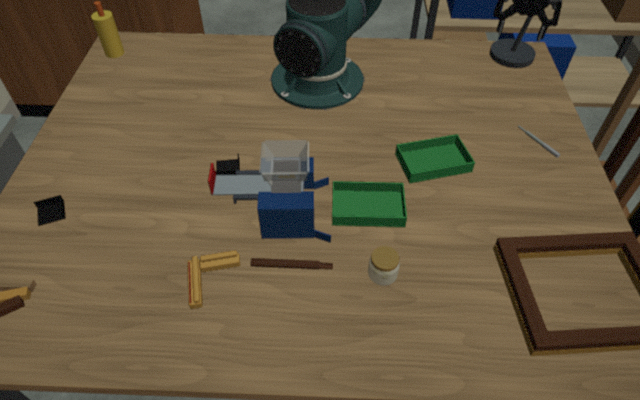

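View pics/top0.png

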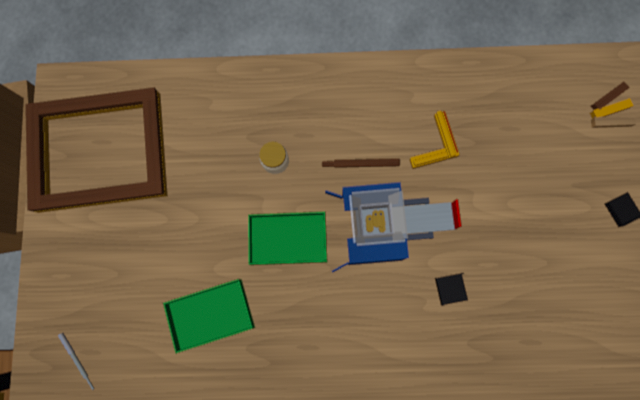

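The scene picture shows two trays, at (368,204) and (434,158), with the blue hopper at (285,205) and the red gate end at (212,178). In the top picture they are at (288,239) and (209,315), with the hopper at (377,223) and the red end at (457,214).
Tray candidates in the top view are (288,239) and (209,315). Image right is the robot's right, so I choose (288,239). I'll check it in a close crop and measure it.

```bash
cat >> h.py <<'E'
def mask(im,c):
    h=cv2.cvtColor(im,cv2.COLOR_BGR2HSV)
    r={'g':[(50,120,60),(75,255,255)],'r':[(0,200,110),(6,255,255)],'b':[(102,150,60),(118,255,255)]}[c]
    return cv2.inRange(h,*map(np.array,r))
def blobs(im,c,amin=60):
    k,_=cv2.findContours(mask(im,c),cv2.RETR_EXTERNAL,cv2.CHAIN_APPROX_NONE)
    return [x for x in k if cv2.contourArea(x)>amin]
def tri(a,b):
    A=[];B=[]
    for n,(u,v) in(('top',a),('scene',b)):
        f,cx,cy,R,t=cam(n); o=-R.T@t; d=R.T@np.array([(u-cx)/f,(v-cy)/f,1]); d/=np.linalg.norm(d); P=np.eye(3)-np.outer(d,d); A.append(P);B.append(P@o)
    return np.linalg.solve(sum(A),sum(B))
E
python3 - <<'E'
from h import *
for n in('top','scene'):
    im=cv2.imread(f'pics/{n}0.png')
    for c in 'grb':
        for k in blobs(im,c,30):
            b=cv2.approxPolyDP(k,3,True)[:,0]
            r=cv2.minAreaRect(k)
            print(n,c,cv2.contourArea(k),np.round(r[0],1),np.round(r[1],1),round(r[2],1),b.tolist())
im=cv2.imread('pics/top0.png')[160:290,230:480]; s=cv2.imread('pics/scene0.png')[130:250,190:420]
a=cv2.resize(im,(780,300),interpolation=2) if 0 else cv2.resize(im,None,fx=2.4,fy=2.3,interpolation=2)
b=cv2.resize(s,(a.shape[1],290),interpolation=2); cv2.imwrite('pics/crop.png',np.vstack([a,b]))
E
```

```text
top g 4036.0 [207.  315.6] [51.7 82.6] 72.3 [[238, 279], [163, 303], [176, 352], [252, 327]]
top g 3781.5 [286.4 238. ] [50.4 78.2] 88.0 [[324, 212], [249, 215], [249, 263], [326, 261]]
top r 54.5 [457.5 213. ] [26.4  3. ] 82.4 [[455, 200], [460, 226]]
top b 940.5 [377. 251.] [24. 60.] 90.0 [[348, 239], [347, 263], [407, 256], [406, 239], [403, 243], [356, 246]]
top b 262.5 [363.9 195.6] [21.5 73.5] 80.5 [[399, 183], [344, 188], [342, 196], [326, 192], [342, 196], [345, 209], [349, 209], [348, 195], [352, 190], [399, 187]]
scene g 2850.5 [369.  203.7] [72.9 43.2] 1.5 [[334, 182], [334, 224], [404, 225], [401, 183]]
scene g 2168.0 [435.6 157.5] [39.3 72.3] 79.7 [[473, 161], [465, 161], [454, 143], [456, 135], [397, 145], [411, 173], [410, 182], [469, 171]]
scene b 817.5 [285. 201.] [18. 54.] 90.0 [[312, 192], [259, 193], [258, 209], [312, 208]]
scene b 709.5 [562.   49.9] [44.7 27.4] 58.8 [[545, 34], [540, 40], [551, 48], [562, 76], [575, 46], [569, 35]]
scene b 81.0 [529.  37.] [ 6. 16.] 90.0 [[521, 40], [536, 40], [537, 34], [524, 34]]
scene b 672.0 [474.5   9. ] [18. 45.] 90.0 [[454, 2], [454, 17], [494, 18], [491, 15], [497, 0]]
```

View pics/crop.png

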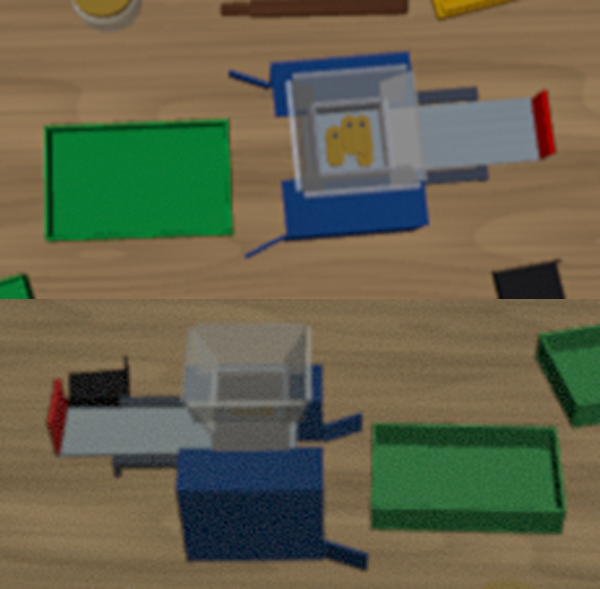

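The crop confirms the choice: the right-hand green tray is at top (288,239), in line with the hopper's guides. The hopper holds five buttons at (376,220) and the red gate end is at (457,213). Next I'll work out the poses.

Run:
```python
from h import *
def P(l,z,n='top'): return np.array([ray(n,u,v,z)[:2] for u,v in l])
T=lambda l:[(230+a/2.4,160+b/2.3) for a,b in l]
S=lambda l:[(190+a/2.609,130+(b-299)/2.417) for a,b in l]
tr=T([(45,125),(230,119),(233,235),(47,240)]); ts=S([(372,425),(555,427),(563,513),(372,513)])
p=P(tr,.035); print('tray top',p.round(4).tolist(),p.mean(0))
# scene order: far-left,far-right,near-right,near-left ; -> top order: bottom-right, bottom-left, top-left, top-right
p=P(ts,.035,'scene'); print('tray scene',p.round(4).tolist(),p.mean(0))
for a,b in zip([tr[2],tr[3],tr[0],tr[1]],ts): print(' tri',tri(a,b).round(4))
hr=T([(288,82),(412,70),(425,185),(297,195)]); hs=S([(187,325),(311,325),(305,405),(184,407)])
p=P(hr,.183); print('rim top',p.round(4).tolist(),p.mean(0))
for a,b in zip([hr[2],hr[3],hr[0],hr[1]],[hs[0],hs[1],hs[2],hs[3]]): print(' tri',tri(a,b).round(4))
bl=T([(408,52),(270,63),(288,240),(428,223)]); p=P(bl,.1); print('plates',p.round(4).tolist(),p.mean(0))
rd=T([(546,90),(553,158)]); print('red top edge outer z.14',P(rd,.14).round(4).tolist())
rs=S([(57,380),(50,420)]); print('red sc',P(rs,.14,'scene').round(4).tolist(), [tri(rd[1],rs[0]).round(4),tri(rd[0],rs[1]).round(4)])
gp=T([(420,108),(530,98),(535,162),(425,173)]); p=P(gp,.099); print('gateplate',p.round(4).tolist())
for n,(u,v) in dict(jar=(273,155),stickL=(323,163),stickR=(400,162),prot=(452,289),giltlow=(411,163),giltc=(458,153)).items(): print(n,ray('top',u,v,.02)[:2].round(3))
```

```text
tray top [[0.5557, 0.2224], [0.5566, 0.0537], [0.4474, 0.0539], [0.4471, 0.2205]] [0.5017275 0.1376138]
tray scene [[0.4593, 0.0595], [0.455, 0.2268], [0.5641, 0.2262], [0.5708, 0.0622]] [0.51230037 0.14367016]
 tri [0.448  0.0568 0.0228]
 tri [0.4477 0.2251 0.0267]
 tri [0.5572 0.2259 0.0263]
 tri [0.5589 0.058  0.02  ]
rim top [[0.5635, 0.0049], [0.5706, -0.093], [0.4758, -0.098], [0.4704, 0.0012]] [ 0.520067   -0.04623181]
 tri [ 0.4762 -0.0974  0.1769]
 tri [0.4709 0.0037 0.176 ]
 tri [0.5656 0.0056 0.1712]
 tri [ 0.5724 -0.091   0.172 ]
plates [[0.603, -0.1019], [0.5966, 0.0169], [0.4384, 0.007], [0.4501, -0.1105]] [ 0.52202264 -0.0471304 ]
red top edge outer z.14 [[0.5581, -0.2073], [0.4997, -0.2086]]
red sc [[0.5132, -0.2032], [0.5624, -0.1999]] [array([ 0.5008, -0.2095,  0.1278]), array([ 0.5583, -0.2047,  0.1362])]
gateplate [[0.552, -0.1096], [0.5583, -0.2033], [0.5011, -0.2035], [0.494, -0.1106]]
jar [0.692 0.17 ]
stickL [0.67  0.057]
stickR [ 0.667 -0.115]
prot [ 0.384 -0.211]
giltlow [ 0.664 -0.14 ]
giltc [ 0.683 -0.246]
```

Call:
{"name": "move_arm", "arguments": {
  "rows": [
    {"rot":[0,0,7.9],"slide":[0,0,0],"fingers":0},
    {"rot":[0,0,7.9],"slide":[0,0,0],"fingers":0},
    {"rot":[0,0,7.9],"slide":[0,0,0],"fingers":0},
    {"rot":[0,0,7.9],"slide":[0,0,0],"fingers":0},
    {"rot":[0,0,7.9],"slide":[0,0,0],"fingers":0},
    {"rot":[0,0,7.9],"slide":[0,0,0],"fingers":0},
    {"rot":[0,0,7.9],"slide":[0,0,0],"fingers":0},
    {"rot":[0,0,7.9],"slide":[0,0,0],"fingers":0},
    {"rot":[0,0,7.9],"slide":[0,0,0],"fingers":0},
    {"rot":[0,0,0],"slide":[0,0,0],"fingers":0}
  ]
}}

```text
t: 1.1
tool_pos: [0.1389, 0.5062, 0.25]
tool_rot: [0.0, 0.686, 0.728, -0.0]
ft_force: [-0.8, 0.4, 0.2]
gripper_width: 0.0852
finger_force: 0.0
```

Call:
{"name": "move_arm", "arguments": {
  "rows": [
    {"rot":[0,0,0],"slide":[-3,3.8,0],"fingers":0},
    {"rot":[0,0,0],"slide":[-3,3.8,0],"fingers":0},
    {"rot":[0,0,0],"slide":[-3,3.8,0],"fingers":0},
    {"rot":[0,0,0],"slide":[-3,3.8,0],"fingers":0},
    {"rot":[0,0,0],"slide":[-3,3.8,0],"fingers":0},
    {"rot":[0,0,0],"slide":[-3,3.8,0],"fingers":0},
    {"rot":[0,0,0],"slide":[-3,3.8,0],"fingers":0},
    {"rot":[0,0,0],"slide":[-3,3.8,0],"fingers":0},
    {"rot":[0,0,0],"slide":[-3,3.8,0],"fingers":0},
    {"rot":[0,0,0],"slide":[0,0,0],"fingers":0}
  ]
}}

```text
t: 2.1
tool_pos: [0.5009, 0.2549, 0.2493]
tool_rot: [0.0, 0.685, 0.729, -0.0]
ft_force: [-1.2, 0.9, -0.5]
gripper_width: 0.0856
finger_force: 0.0
```

Call:
{"name": "move_arm", "arguments": {
  "rows": [
    {"rot":[0,0,0],"slide":[0,0,2.6],"fingers":0},
    {"rot":[0,0,0],"slide":[0,0,2.6],"fingers":0},
    {"rot":[0,0,0],"slide":[0,0,2.6],"fingers":0},
    {"rot":[0,0,0],"slide":[0,0,2.6],"fingers":0},
    {"rot":[0,0,0],"slide":[0,0,2.6],"fingers":0},
    {"rot":[0,0,0],"slide":[0,0,2.6],"fingers":0},
    {"rot":[0,0,0],"slide":[0,0,2.6],"fingers":0},
    {"rot":[0,0,0],"slide":[0,0,2.6],"fingers":0},
    {"rot":[0,0,0],"slide":[0,0,1.0],"fingers":0},
    {"rot":[0,0,0],"slide":[0,0,0.5],"fingers":0}
  ]
}}

```text
t: 3.1
tool_pos: [0.4964, 0.2581, 0.0267]
tool_rot: [-0.0, 0.684, 0.73, -0.001]
ft_force: [0.0, -0.4, 0.4]
gripper_width: 0.0854
finger_force: 0.0
```

Run:
```python
from h import *
print(ctrl.get_state()['tool_pos'],ctrl.get_state()['ft_force'])
a=save('top','t1')[150:350,200:480]; b=save('scene','s1')[100:260,180:440]
cv2.imwrite('pics/v1.png',np.vstack([cv2.resize(a,(420,300),interpolation=2),cv2.resize(b,(420,258),interpolation=2)]))
```

```text
[0.49642923 0.2580771  0.02667486] [ 0.03111295 -0.37447695  0.37549552]
```

View pics/v1.png

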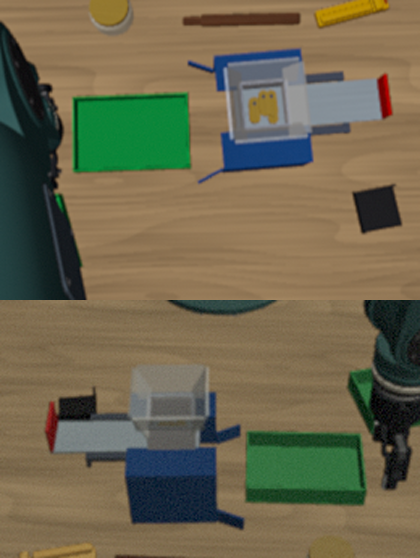

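The fingers are behind the tray's outer end with about a 20 mm gap, and everything is lined up. Now I'll push.

Call:
{"name": "move_arm", "arguments": {
  "rows": [
    {"rot":[0,0,0],"slide":[-1,0.03,0],"fingers":0},
    {"rot":[0,0,0],"slide":[-1,0.03,0],"fingers":0},
    {"rot":[0,0,0],"slide":[-1,0.03,0],"fingers":0},
    {"rot":[0,0,0],"slide":[-1,0.03,0],"fingers":0},
    {"rot":[0,0,0],"slide":[-1,0.03,0],"fingers":0},
    {"rot":[0,0,0],"slide":[-1,0.03,0],"fingers":0},
    {"rot":[0,0,0],"slide":[-1,0.03,0],"fingers":0},
    {"rot":[0,0,0],"slide":[-1,0.03,0],"fingers":0},
    {"rot":[0,0,0],"slide":[-1,0.03,0],"fingers":0},
    {"rot":[0,0,0],"slide":[-1,0.03,0],"fingers":0}
  ]
}}

```text
t: 4.2
tool_pos: [0.5062, 0.1576, 0.0273]
tool_rot: [-0.0, 0.685, 0.729, -0.0]
ft_force: [-0.3, 4.6, 3.1]
gripper_width: 0.0852
finger_force: 1.8
```

Call:
{"name": "move_arm", "arguments": {
  "rows": [
    {"rot":[0,0,0],"slide":[-0.7,0.02,0],"fingers":0},
    {"rot":[0,0,0],"slide":[-0.7,0.02,0],"fingers":0},
    {"rot":[0,0,0],"slide":[-0.7,0.02,0],"fingers":0},
    {"rot":[0,0,0],"slide":[-0.7,0.02,0],"fingers":0},
    {"rot":[0,0,0],"slide":[-0.7,0.02,0],"fingers":0},
    {"rot":[0,0,0],"slide":[-0.7,0.02,0],"fingers":0},
    {"rot":[0,0,0],"slide":[-0.6,0,0],"fingers":0},
    {"rot":[0,0,0],"slide":[-0.5,0,0],"fingers":0},
    {"rot":[0,0,0],"slide":[-0.4,0,0],"fingers":0},
    {"rot":[0,0,0],"slide":[-0.3,0,0],"fingers":0}
  ]
}}

```text
t: 5.2
tool_pos: [0.5111, 0.0982, 0.0273]
tool_rot: [-0.0, 0.685, 0.729, -0.0]
ft_force: [0.6, 2.1, 2.3]
gripper_width: 0.0853
finger_force: 1.4
```

Call:
{"name": "move_arm", "arguments": {
  "rows": [
    {"rot":[0,0,0],"slide":[-0.2,0,0],"fingers":0},
    {"rot":[0,0,0],"slide":[-0.2,0,0],"fingers":0},
    {"rot":[0,0,0],"slide":[-0.2,0,0],"fingers":0},
    {"rot":[0,0,0],"slide":[-0.2,0,0],"fingers":0},
    {"rot":[0,0,0],"slide":[-0.2,0,0],"fingers":0},
    {"rot":[0,0,0],"slide":[-0.2,0,0],"fingers":0},
    {"rot":[0,0,0],"slide":[-0.2,0,0],"fingers":0},
    {"rot":[0,0,0],"slide":[-0.1,0,0],"fingers":0},
    {"rot":[0,0,0],"slide":[-0.1,0,0],"fingers":0},
    {"rot":[0,0,0],"slide":[-0.1,0,0],"fingers":0}
  ]
}}

```text
t: 6.2
tool_pos: [0.5122, 0.0821, 0.0273]
tool_rot: [-0.0, 0.685, 0.729, 0.001]
ft_force: [0.1, 12.1, 1.4]
gripper_width: 0.0853
finger_force: 6.0
```

Call:
{"name": "move_arm", "arguments": {
  "rows": [
    {"rot":[0,0,0],"slide":[-0.1,0,0],"fingers":0},
    {"rot":[0,0,0],"slide":[0,0,0],"fingers":0},
    {"rot":[0,0,0],"slide":[-0.1,0,0],"fingers":0},
    {"rot":[0,0,0],"slide":[0,0,0],"fingers":0},
    {"rot":[0,0,0],"slide":[0,0,0],"fingers":0},
    {"rot":[0,0,0],"slide":[0,0,0],"fingers":0},
    {"rot":[0,0,0],"slide":[0,0,0],"fingers":0},
    {"rot":[0,0,0],"slide":[0,0,0],"fingers":0},
    {"rot":[0,0,0],"slide":[0,0,0],"fingers":0},
    {"rot":[0,0,0],"slide":[0,0,0],"fingers":0}
  ]
}}

```text
t: 7.2
tool_pos: [0.5124, 0.0819, 0.0273]
tool_rot: [-0.002, 0.684, 0.729, 0.002]
ft_force: [1.1, 22.3, 2.6]
gripper_width: 0.0854
finger_force: 11.4
```

Call:
{"name": "move_arm", "arguments": {
  "rows": [
    {"rot":[0,0,0],"slide":[1.5,0,0],"fingers":0},
    {"rot":[0,0,0],"slide":[1.5,0,0],"fingers":0},
    {"rot":[0,0,0],"slide":[0,0,-2.9],"fingers":0},
    {"rot":[0,0,0],"slide":[0,0,-2.9],"fingers":0},
    {"rot":[0,0,0],"slide":[0,0,-2.9],"fingers":1},
    {"rot":[0,0,0],"slide":[0,0,-2.9],"fingers":1},
    {"rot":[0,0,0],"slide":[0,0,-2.9],"fingers":1},
    {"rot":[0,0,0],"slide":[0,0,-2.9],"fingers":1},
    {"rot":[0,0,0],"slide":[0,0,-2.9],"fingers":1},
    {"rot":[0,0,0],"slide":[0,0,-2.9],"fingers":1}
  ]
}}

```text
t: 8.2
tool_pos: [0.5101, 0.1101, 0.2605]
tool_rot: [0.0, 0.685, 0.729, -0.0]
ft_force: [0.0, 0.5, 0.0]
gripper_width: 0.0002
finger_force: 0.0
```

Call:
{"name": "move_arm", "arguments": {
  "rows": [
    {"rot":[0,0,0],"slide":[-3.2,0,0],"fingers":1},
    {"rot":[0,0,0],"slide":[-3.2,0,0],"fingers":1},
    {"rot":[0,0,0],"slide":[-3.2,0,0],"fingers":1},
    {"rot":[0,0,0],"slide":[-3.2,0,0],"fingers":1},
    {"rot":[0,0,0],"slide":[-3.2,0,0],"fingers":1},
    {"rot":[0,0,0],"slide":[-3.2,0,0],"fingers":1},
    {"rot":[0,0,0],"slide":[-3.2,0,0],"fingers":1},
    {"rot":[0,0,0],"slide":[-3.2,0,0],"fingers":1},
    {"rot":[0,0,0],"slide":[-3.2,0,0],"fingers":1},
    {"rot":[0,0,0],"slide":[0,0,0],"fingers":1}
  ]
}}

```text
t: 9.2
tool_pos: [0.5286, -0.1805, 0.2587]
tool_rot: [0.0, 0.686, 0.728, -0.001]
ft_force: [-0.2, 0.3, 0.0]
gripper_width: 0.0001
finger_force: 0.0
```

Run:
```python
from h import *
print(ctrl.get_state()['tool_pos'],ctrl.get_state()['gripper_width'])
a=save('top','t2')[150:350,200:480]; b=save('scene','s2')[100:260,180:440]
cv2.imwrite('pics/v2.png',np.vstack([cv2.resize(a,(420,300),interpolation=2),cv2.resize(b,(420,258),interpolation=2)]))
k=max(blobs(cv2.imread('pics/s2.png'),'g'),key=lambda k:(cv2.boundingRect(k)[1]>170)*cv2.contourArea(k)); print(cv2.boundingRect(k))
for y in(.103,.115,.127): print(y,[proj('scene',[.520+sx*.998-y*.063,-.046+sx*.063+y*.998,.035]).round(1) for sx in(-.055,.055)])
```

```text
[ 0.52855074 -0.18046434  0.25870081] 9.20211063430694e-05
(305, 185, 33, 45)
0.103 [array([330. , 181.8]), array([331.8, 217.7])]
0.115 [array([335. , 181.8]), array([337.1, 217.6])]
0.127 [array([340. , 181.7]), array([342.4, 217.5])]
```

View pics/v2.png

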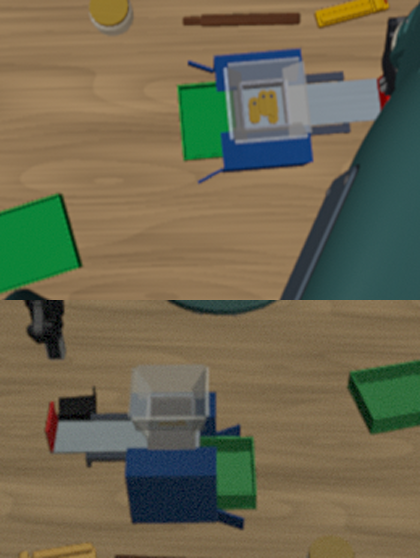

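The tray is seated: its outer edge is at pixel 338, against 337 predicted. The gate is still shut, with the red end at v2 (52,428). I'll go down behind the red end.

Call:
{"name": "move_arm", "arguments": {
  "rows": [
    {"rot":[0,0,0],"slide":[0.9,0,0],"fingers":1},
    {"rot":[0,0,0],"slide":[0,0,2],"fingers":1},
    {"rot":[0,0,0],"slide":[0,0,2],"fingers":1},
    {"rot":[0,0,0],"slide":[0,0,2],"fingers":1},
    {"rot":[0,0,0],"slide":[0,0,2],"fingers":1},
    {"rot":[0,0,0],"slide":[0,0,2],"fingers":1},
    {"rot":[0,0,0],"slide":[0,0,1.5],"fingers":1},
    {"rot":[0,0,0],"slide":[0,0,1],"fingers":1},
    {"rot":[0,0,0],"slide":[0,0,0.7],"fingers":1},
    {"rot":[0,0,0],"slide":[0,0,0],"fingers":1}
  ]
}}

```text
t: 10.3
tool_pos: [0.5276, -0.1681, 0.1269]
tool_rot: [-0.0, 0.685, 0.729, -0.0]
ft_force: [-1.2, 0.3, -0.4]
gripper_width: -0.0002
finger_force: 0.0
```

Run:
```python
from h import *
b=save('scene','s3')[140:220,190:350]
cv2.imwrite('pics/v3.png',cv2.resize(b,(640,320),interpolation=2))
```

```text
(no output)
```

View pics/v3.png

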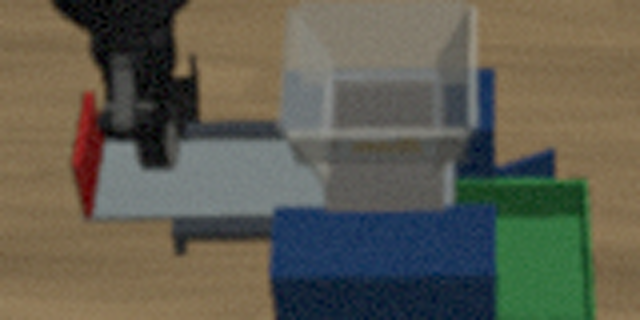

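The closed fingers sit behind the red plate (v3 picture, finger (155,150), plate (88,155)). I'll draw it slowly.

Call:
{"name": "move_arm", "arguments": {
  "rows": [
    {"rot":[0,0,0],"slide":[-0.3,0,0],"fingers":1},
    {"rot":[0,0,0],"slide":[-0.3,0,0],"fingers":1},
    {"rot":[0,0,0],"slide":[-0.3,0,0],"fingers":1},
    {"rot":[0,0,0],"slide":[-0.3,0,0],"fingers":1},
    {"rot":[0,0,0],"slide":[-0.3,0,0],"fingers":1},
    {"rot":[0,0,0],"slide":[-0.3,0,0],"fingers":1},
    {"rot":[0,0,0],"slide":[-0.3,0,0],"fingers":1},
    {"rot":[0,0,0],"slide":[-0.3,0,0],"fingers":1},
    {"rot":[0,0,0],"slide":[-0.3,0,0],"fingers":1},
    {"rot":[0,0,0],"slide":[-0.3,0,0],"fingers":1}
  ]
}}

```text
t: 11.35
tool_pos: [0.5296, -0.1988, 0.1273]
tool_rot: [-0.0, 0.685, 0.729, 0.0]
ft_force: [-0.1, 3.2, 1.1]
gripper_width: 0.0001
finger_force: 1.7
```

Call:
{"name": "move_arm", "arguments": {
  "rows": [
    {"rot":[0,0,0],"slide":[-0.4,0,0],"fingers":1},
    {"rot":[0,0,0],"slide":[-0.4,0,0],"fingers":1},
    {"rot":[0,0,0],"slide":[-0.4,0,0],"fingers":1},
    {"rot":[0,0,0],"slide":[-0.4,0,0],"fingers":1},
    {"rot":[0,0,0],"slide":[-0.4,0,0],"fingers":1},
    {"rot":[0,0,0],"slide":[-0.4,0,0],"fingers":1},
    {"rot":[0,0,0],"slide":[-0.4,0,0],"fingers":1},
    {"rot":[0,0,0],"slide":[-0.4,0,0],"fingers":1},
    {"rot":[0,0,0],"slide":[-0.4,0,0],"fingers":1},
    {"rot":[0,0,0],"slide":[-0.4,0,0],"fingers":1}
  ]
}}

```text
t: 12.35
tool_pos: [0.532, -0.2391, 0.1272]
tool_rot: [-0.0, 0.685, 0.729, -0.0]
ft_force: [-2.9, 4.6, 1.5]
gripper_width: -0.0
finger_force: 2.0
```

Pulling at about 4 N, with roughly 19 mm to go.

Call:
{"name": "move_arm", "arguments": {
  "rows": [
    {"rot":[0,0,0],"slide":[-0.2,0,0],"fingers":1},
    {"rot":[0,0,0],"slide":[-0.2,0,0],"fingers":1},
    {"rot":[0,0,0],"slide":[-0.2,0,0],"fingers":1},
    {"rot":[0,0,0],"slide":[-0.2,0,0],"fingers":1},
    {"rot":[0,0,0],"slide":[-0.2,0,0],"fingers":1},
    {"rot":[0,0,0],"slide":[-0.2,0,0],"fingers":1},
    {"rot":[0,0,0],"slide":[-0.2,0,0],"fingers":1},
    {"rot":[0,0,0],"slide":[-0.2,0,0],"fingers":1},
    {"rot":[0,0,0],"slide":[-0.1,0,0],"fingers":1},
    {"rot":[0,0,0],"slide":[-0.1,0,0],"fingers":1}
  ]
}}

```text
t: 13.35
tool_pos: [0.5331, -0.2555, 0.1272]
tool_rot: [-0.001, 0.685, 0.729, 0.001]
ft_force: [-2.9, 16.8, 5.5]
gripper_width: -0.0004
finger_force: 8.5
```

Call:
{"name": "move_arm", "arguments": {
  "rows": [
    {"rot":[0,0,0],"slide":[-0.1,0,0],"fingers":1},
    {"rot":[0,0,0],"slide":[0,0,0],"fingers":1},
    {"rot":[0,0,0],"slide":[-0.1,0,0],"fingers":1},
    {"rot":[0,0,0],"slide":[0,0,0],"fingers":1},
    {"rot":[0,0,0],"slide":[0,0,0],"fingers":1},
    {"rot":[0,0,0],"slide":[0,0,0],"fingers":1},
    {"rot":[0,0,0],"slide":[0,0,0],"fingers":1},
    {"rot":[0,0,0],"slide":[0,0,0],"fingers":1},
    {"rot":[0,0,0],"slide":[0,0,0],"fingers":1},
    {"rot":[0,0,0],"slide":[0,0,0],"fingers":1}
  ]
}}

```text
t: 14.35
tool_pos: [0.5331, -0.2557, 0.1272]
tool_rot: [-0.002, 0.684, 0.729, 0.002]
ft_force: [-2.2, 24.5, 8.0]
gripper_width: -0.0001
finger_force: 12.5
```

Call:
{"name": "move_arm", "arguments": {
  "rows": [
    {"rot":[0,0,0],"slide":[0.5,0,0],"fingers":1},
    {"rot":[0,0,0],"slide":[0.7,0,0],"fingers":1},
    {"rot":[0,0,0],"slide":[0,0,-1],"fingers":1},
    {"rot":[0,0,0],"slide":[0,0,-2],"fingers":1},
    {"rot":[0,0,0],"slide":[0,0,-3],"fingers":1},
    {"rot":[0,0,0],"slide":[0,0,-3],"fingers":1},
    {"rot":[0,0,0],"slide":[0,0,-3],"fingers":1},
    {"rot":[0,0,0],"slide":[-3,-2,0],"fingers":1},
    {"rot":[0,0,0],"slide":[-3,-2,0],"fingers":1},
    {"rot":[0,0,0],"slide":[0,0,0],"fingers":1}
  ]
}}

```text
t: 15.35
tool_pos: [0.4951, -0.3124, 0.2482]
tool_rot: [0.001, 0.686, 0.728, -0.0]
ft_force: [0.3, 0.3, -0.2]
gripper_width: 0.0001
finger_force: 0.0
```

Run:
```python
from h import *
print(ctrl.get_state()['t'])
a=save('top','t4')[150:350,200:480]; b=save('scene','s4')[100:300,170:450]
cv2.imwrite('pics/v4.png',np.vstack([cv2.resize(a,(420,300),interpolation=2),cv2.resize(b,(420,300),interpolation=2)]))
```

```text
15.35
```

View pics/v4.png

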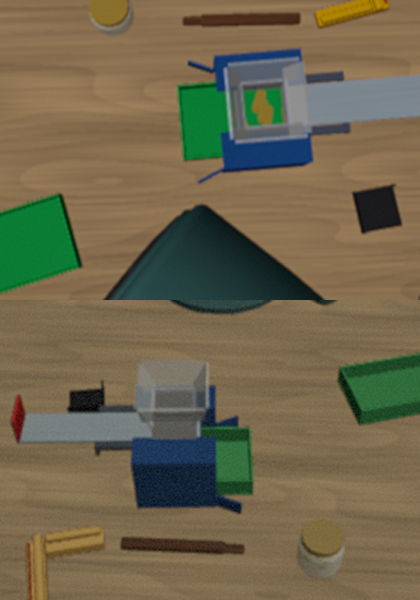

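The gate is fully out, the tray is in place, and the buttons lie on green at v4 (264,105). I'll zoom in to check that none has hung up.

Run:
```python
from h import *
a=cv2.imread('pics/t4.png')[185:250,340:415]; b=cv2.imread('pics/t0.png') 
cv2.imwrite('pics/v5.png',cv2.resize(a,None,fx=8,fy=8,interpolation=2))
```

```text
[ WARN:0@0.117] global loadsave.cpp:275 findDecoder imread_('pics/t0.png'): can't open/read file: check file path/integrity
```

View pics/v5.png

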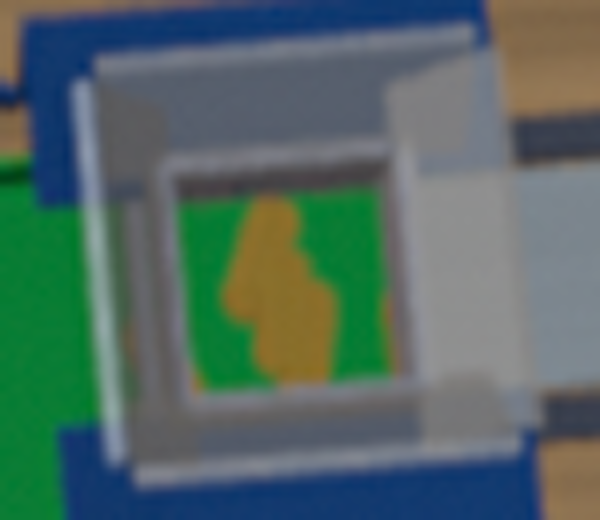

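The crop shows the chute open onto the tray: buttons in the middle at (280,300), with slivers of others at (388,330) and (195,385), partly hidden by the spout. Nothing lies on a gate, so I'm handing in.

```bash
python3 -c "
from plant import ctrl
print(ctrl.hand_in())"
```

```text
the job is handed in; nothing more can be done
None
```

The tray is in against the back stop, the gate was drawn slowly out to its end stop, and the job was handed in at about 15 s. The last picture shows buttons on the tray floor and none on the gate, but the spout hid some, so I could not count all five; no verdict came back.

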